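# Put the chisel away in the tool chest's shallow drawer

### The job

Put the wood-handled chisel away in the tool chest: pull the upper drawer, which stands a little open, out as far as it goes, and slip the chisel edge-first under the chest's top into the drawer's empty middle lane, so that it lies flat with its bevel side still up and its cutting edge at the back; then push the drawer fully shut. Never ram or force the chisel against the chest or drawer, and leave the screwdriver and the mallet where they lie on the bench.

Things in the scene. Friction and masses are not known exactly. Their poses are not given: they have to be found in the camera images.
- chest: Fixed wooden tool chest, 300 deep (x) x 320 wide (y) x 187 high (top board 336 wide). Origin on the bench below the centre of its front face; x from the face into the chest, z up; drawers slide out to -x. Two drawers with brass bar handles; use the upper. The lower stays shut, its bar 63 in front of the face at z = 70.
- lintel (a point): Middle of the lower front edge of the chest's top board, 172 above the bench, in the plane of the front face; axes as the chest's. The board reaches back from here over the upper drawer, 54 above the drawer's floor and 15 thick: the chisel must go in below it.
- drawer (a joint): How far the upper drawer is out, m: 0 shut, 0.165 at its stop; starts at 0.07 to 0.10. On ball-bearing runners: a light touch (0.6 N) moves it. Inside 256 long, 276 wide; side and back walls 40 high; two dividers 6 thick, 25 high make three lanes lengthwise, a small tool lies in each side lane. Front panel 18 thick, its top edge 56 above the drawer's floor.
- lane (a point): Front end of the floor of the upper drawer's empty middle lane, on its centre line, at the foot of the front panel's inner face; moves with the drawer, 118 above the bench. x to the back wall (inner face at x = +256), y across (lane from -48 to +48), z up. Fully open, only x = 0 to 165 lies clear of the chest's top.
- handle (a point): Middle of the upper drawer's brass bar handle, moves with the drawer: a round bar 10 thick and 100 long across the drawer (y), 45 in front of the panel's outer face (40 clear gap), 148 above the bench; axes as the chest's.
- chisel: Heavy socket chisel, 240 long, 0.29 to 0.43 kg, on the bench; pale handle, steel hoop at the butt, steel blade. Origin mid-length, level with the surface it lies on; x to the cutting edge (+120; butt -120), z up out of the bevel side. Rests on butt (32 thick) and edge. Blade 30 wide, 7.5 thick, from x = +13. Balance about x = +26: held by the handle it may sag, blade down.
- chisel_grip (a point): On the chisel's axis in the middle of the straight round part of the handle (23 thick, x = -96 to -60 on the chisel): at x = -78, 14 above the surface it lies on. Ahead of it the handle narrows to 19 at x = -34, then a conical steel socket runs from 21 down to 9 thick at the blade.
- chisel_edge (a point): Middle of the chisel's cutting edge: x = +120 on the chisel, 4 above the surface it lies on.
- screwdriver: Red-handled screwdriver, 190 long, on the bench, blade to +x; origin under its middle. It and the chisel may have swapped places. Leave it.
- mallet: Black rubber mallet on the bench; head 66 thick and 100 long across (y), origin under the head; wooden handle reaches 280 to -x. Leave it.
Not all that is in view belongs to the job. What is meant by the chisel is not green, and is the larger of those in its own colour.

How it is judged:
On the way, in this order (a step that is already met when the one before it is completed fails the run):
1. The upper drawer is pulled out to its stop (within 10 mm) (value of joint drawer above 0.155 m), for 0.1 s.
2. The chisel lies let go on the floor of the drawer's middle lane, flat, bevel up, edge to the back (contact force between the fingers and chisel below 0.2 N and z of chisel in the frame of lane between -0.006 and 0.006 m and y of chisel in the frame of lane between -0.036 and 0.036 m and x of chisel_edge in the frame of lane above 0.23 m and angle between chisel's own z axis and vertical below 0.12 rad), for 0.2 s.
At the end, for the whole second after the job is handed in: The upper drawer is shut to within 5 mm; the chisel lies at rest on the floor of its middle lane (origin within 6 mm of the floor's height and 36 mm of the lane's centre line), bevel side up within 0.12 rad, its cutting edge towards the back (at least 230 mm behind the front panel's inner face) (value of joint drawer below 0.005 m and z of chisel in the frame of lane between -0.006 and 0.006 m and y of chisel in the frame of lane between -0.036 and 0.036 m and x of chisel_edge in the frame of lane above 0.23 m and angle between chisel's own z axis and vertical below 0.12 rad and linear speed of chisel below 0.02 m/s); the robot touches nothing.
It fails at once if the chisel is rammed or jammed against the chest or drawer (over 30 N) (contact force between chisel and chest above 30 N).
It fails at once if the screwdriver is moved more than 30 mm (distance of screwdriver from where it was at the start of the episode above 0.03 m).
It fails at once if the mallet is moved more than 30 mm (distance of mallet from where it was at the start of the episode above 0.03 m).
It also fails if it takes over 72 s, if anything falls off the work surface, if the arm or the gripper's body presses on something with over 40 N, if the wrist force passes 120 N, or if a joint passes its speed limit or range.

### The arm

A 6-joint arm with a two-finger parallel gripper is mounted at the origin on the work surface. World frame = base frame: x ahead of the robot, y to its left, z up, the work surface at z = 0. Lengths are in m, angles in rad, forces in N, time in s.
With the tool pointing down it reaches from about 0.4 to 0.825 m from the base axis. Payload 7 kg.
Tool frame: the origin (TCP) lies at the very end of the fingers, on their centre line; the grasp point (between the pads) lies 19 mm behind it (arm.grasp_offset is the distance from the TCP to the grasp point, in m); z points along the fingers, y is the line along which they close (so a half turn about z gives the same grasp; the last joint's range is limited). The gripper opens to 88 mm and grips with 3 to 60 N. Pads are 19 mm wide; open, the fingers measure 130 mm over their backs; the gripper's body (78 mm by 193 mm) begins 47 mm behind the grasp point.
Start: joints at [1.459, 0.359, 0.012, 0, -1.224, -0.288], TCP at [0.263, 0.622, 0.227] pointing down, gripper open.
Joint ranges: [-3.07, 3.07], [-1.43, 2.12], [-1.02, 1.25], [-3.03, 1.67], [-3.05, -0], [-3.03, 3.03]. Speed limits (rad/s): [2.39, 2.39, 3.01, 3.14, 3.14, 3.14].

### API

Orientations are given as [roll, pitch, yaw] about the fixed x, y, z axes, in that order (R = Rz(yaw) Ry(pitch) Rx(roll)).
In Python, from station import get_state, cams, arm, nets gives the robot as it stands.
- The arm moves only by the shell command python3 -m creep 'ROWS' [FORCE]. ROWS is a JSON object of lists of equal length, an entry for each row: "translation": the shift along the world's x, y, z in mm, a list of three; "spin": the turn about the world's z in rad; "gripper": the opening, from 0 (shut) to 1 (fully open). In form: {"translation": [[dx, dy, dz], ...], "spin": [spin, ...], "gripper": [gripper, ...]}. A call has 1 to 8 rows; each row shifts and turns the commanded pose from where the row before left it; what a row does not reach is not made up. A row lasts 1/10 s, in which the tool goes at most 50 mm and 8.59 degrees, less where a joint would pass 70% of its speed; a pose out of reach is approached as far as the arm can. A call is refused whole if a number of a shift passes 50 or a number of a turn 0.15, either way. A call with a gripper value outside its range is refused whole. The fingers move at their own pace and stop on an object; FORCE is the grip in N (left out, the last holds). Time passes only in rows, so rows that do not move let the fingers close. It gives the time, the measured TCP pose, the force, the opening and the grip force at its end, in the units of the state.
- get_state(): the state, without advancing time (a new reading comes with each control period).
- cams.grab_frame(name): name is "scene" or "top"; returns a dict with "img" (420x560x3 uint8, red, green, blue), "mtx" (3x3 intrinsics, pixels), "R" (3x3) and "t" (3): a world point X has camera coordinates R X + t. Camera axes: x right, y down, z forward; pixel columns grow to the right and rows downward; lengths in m; the calibration is good to about 2 mm. A picture is of the moment at which its call begins. There is no depth.
- arm.job_done(): hands the job in; it is judged then, once.
Trained networks look in the newest picture that a camera, given by its name, has taken for a name from the list of things; names that differ only in an ending like _2 or _b are one class to them, and where a whole thing is asked for, a point or a joint stands for the part that bears it (a point fixed in the world has none). Each returns a list of dicts, best first, with "confidence" (0 to 1); they miss things now and then, are a little off and sometimes report something else, mostly with a low value. They report only what shows in the picture. A call takes as long as a camera call. They do not tell look-alikes from the thing itself.
- nets.search_frame(camera, label): "centre" ([x, y, z] in m, in world coordinates, good to about 4 mm: the middle of the surface that is visible of it).
- nets.pinpoint(camera, label): "centre" ([x, y, z] in m, in world coordinates, good to about 4 mm: a listed point, or the origin of a listed thing).
The state is a dict: "t": time; "q": joint angles; "qd": joint speeds; "joint_efforts": joint torques, N m; "eef_pos": TCP position; "ee_rot": TCP orientation; "force": force on the tool from outside, world axes, zero at the start; "moment": the same for the moment, N m; "width": finger opening in m; "gripper_force": force on a finger pad.
Only numpy, scipy, OpenCV 4.12 (cv2) and the standard library are available. Lean on these libraries where they do the work, as an engineer would, in place of code of your own. Each camera call takes 0.05 s, during which the arm holds its last target. There are 200 camera calls.

## Working session

There is one attempt and no reset: what is moved stays moved. The work goes in short steps, Python scripts to look and compute and a shell command to move; the robot and the scene stay as the last step left them, time stands still between calls to the robot, and variables do not carry over. Pictures are saved under pics/ and viewed, at most 10 in all, crops included, and the job is handed in when it is done.

```bash
mkdir -p pics; ls; python3 - <<'E'
from station import get_state,cams,arm,nets
import cv2
s=get_state();print({k:s[k] for k in('t','eef_pos','ee_rot','width','force')},arm.grasp_offset)
for c in('scene','top'):
    f=cams.grab_frame(c);cv2.imwrite(f'pics/{c}0.png',cv2.cvtColor(f['img'],cv2.COLOR_RGB2BGR))
    for l in('chest','lintel','drawer','lane','handle','chisel','chisel_grip','chisel_edge','screwdriver','mallet'):
        try:print(c,l,[([round(x,3) for x in d['centre']],round(d['confidence'],2)) for d in nets.pinpoint(c,l)])
        except Exception as e:print(c,l,e)
E
```

```text
pics
{'t': 0.0, 'eef_pos': array([0.26257566, 0.62129223, 0.22561995]), 'ee_rot': array([ 3.13990833e+00, -1.57119439e-04, -3.99948201e-01]), 'width': 0.08752643076872235, 'force': array([-0.23437147, -1.0873393 , -0.16431529])} 0.0188
scene chest []
scene lintel [([0.657, 0.224, 0.172], 0.88)]
scene drawer it knows: chest, chisel, chisel_edge, chisel_grip, handle, lane, lintel, mallet, screwdriver
scene lane [([0.586, 0.239, 0.12], 0.75), ([0.655, 0.225, 0.169], 0.64)]
scene handle [([0.521, 0.249, 0.145], 0.75)]
scene chisel [([0.48, -0.125, 0.002], 0.8), ([0.762, -0.136, -0.001], 0.78), ([0.349, -0.275, 0.001], 0.66)]
scene chisel_grip [([0.826, -0.093, 0.013], 0.83), ([0.413, -0.098, 0.012], 0.66)]
scene chisel_edge [([0.601, -0.164, 0.003], 0.74), ([0.656, -0.197, 0.004], 0.63), ([0.264, -0.232, -0.002], 0.61)]
scene screwdriver [([0.561, -0.328, -0.001], 0.63)]
scene mallet [([0.455, 0.066, 0.0], 0.87)]
top chest [([0.657, 0.226, 0.0], 0.97), ([0.597, -0.163, 0.005], 0.51), ([0.515, 0.25, 0.147], 0.44)]
top lintel [([0.663, 0.226, 0.174], 0.76), ([0.595, -0.166, 0.004], 0.48)]
top drawer it knows: chest, chisel, chisel_edge, chisel_grip, handle, lane, lintel, mallet, screwdriver
top lane [([0.587, 0.237, 0.118], 0.76)]
top handle [([0.515, 0.25, 0.147], 0.69), ([0.597, -0.164, 0.006], 0.5)]
top chisel [([0.764, -0.136, 0.002], 0.96), ([0.34, -0.275, 0.001], 0.77), ([0.49, -0.125, 0.001], 0.65)]
top chisel_grip [([0.826, -0.096, 0.013], 0.8), ([0.412, -0.095, 0.016], 0.67), ([0.392, -0.301, 0.017], 0.61)]
top chisel_edge [([0.269, -0.228, 0.004], 0.81), ([0.599, -0.166, 0.003], 0.7), ([0.657, -0.2, 0.006], 0.59)]
top screwdriver [([0.565, -0.329, -0.001], 0.9), ([0.487, -0.122, 0.0], 0.47)]
top mallet [([0.457, 0.063, 0.001], 0.92)]
```

```bash
python3 - <<'E'
import cv2,numpy as np
a=[cv2.imread(f'pics/{c}0.png') for c in('scene','top')]
for c,i in zip(('scene','top'),a): cv2.imwrite(f'pics/{c}0b.png',cv2.resize(i,(800,600),interpolation=cv2.INTER_CUBIC))
E
```

```text
(no output)
```

View pics/scene0b.png

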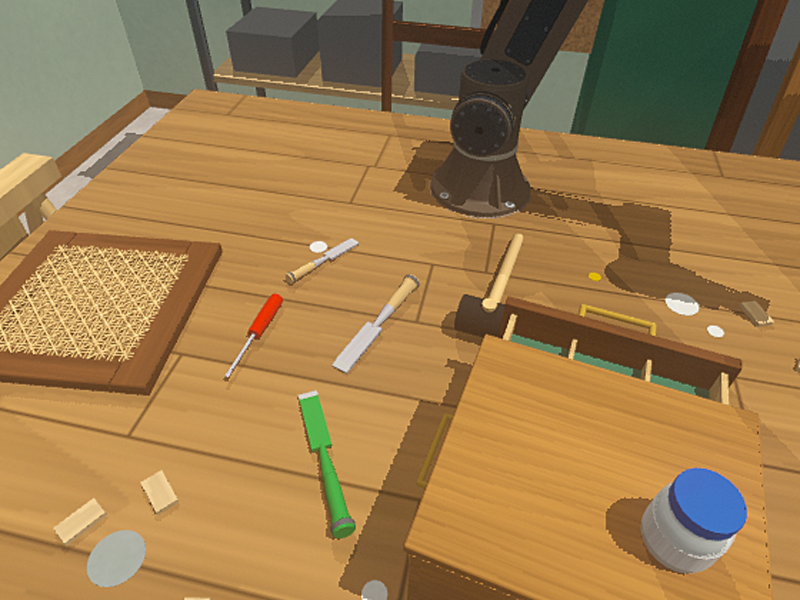

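View pics/top0b.png

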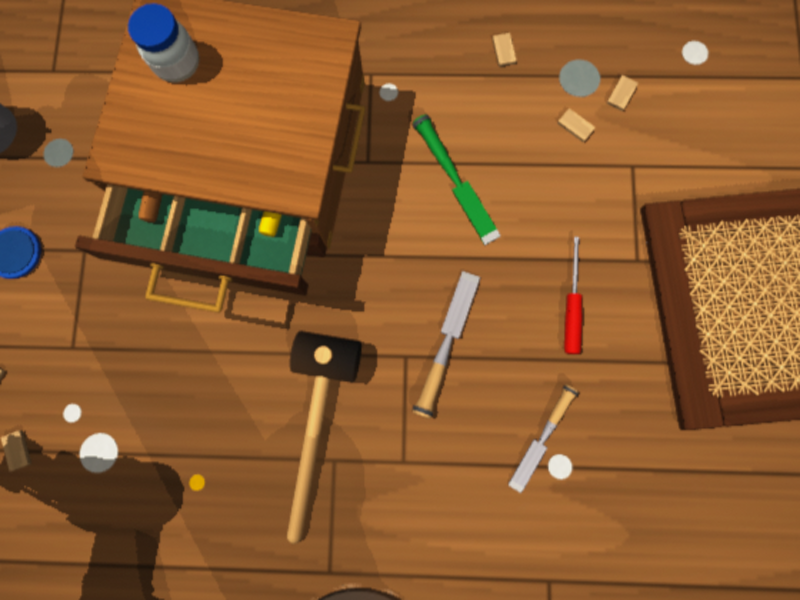

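The chisel wanted is the pale-handled large one in the top view: butt about (425,411), edge about (470,275). The small pale one at (545,440) and the green one at (455,180) are look-alikes. The upper drawer is part open with its middle lane empty, and its bar is at about (188,305). The mallet's head is at (325,357), between the chisel and the chest. I'll refine the yaws with the calibration.

```bash
cat > h.py <<'E'
import numpy as np
from station import get_state,cams,arm,nets
def ray(f,u,v,z):
    d=f['R'].T@np.linalg.solve(f['mtx'],[u,v,1.]);c=-f['R'].T@f['t'];return c+d*(z-c[2])/d[2]
def proj(f,X):
    p=f['mtx']@(f['R']@np.array(X)+f['t']);return p[:2]/p[2]
E
python3 - <<'E'
from h import *
import cv2
f=cams.grab_frame('top')
k=.7
def P(u,v,z):return ray(f,u*k,v*k,z)
for n,a,b,z in(('board front',(88,178),(320,221),.187),('board right',(320,221),(359,22),.187),('panel',(78,238),(303,282),.174),('handle',(150,296),(221,308),.148),('chisel',(425,411),(470,275),.01)):
    A,B=P(*a,z),P(*b,z);d=B-A;print(n,A.round(3),B.round(3),np.linalg.norm(d).round(3),np.arctan2(d[1],d[0]).round(3),((A+B)/2).round(3))
# chisel blade/handle mask
i=f['img'];g=i[180:300,285:345].astype(int);sat=g.max(2)-g.min(2)
m=((sat<40)&(g.max(2)>120)).astype(np.uint8)
n,l,s,c=cv2.connectedComponentsWithStats(m);j=1+np.argmax(s[1:,4])
ys,xs=np.where(l==j);W=np.array([ray(f,x+285,y+180,.006) for x,y in zip(xs,ys)])[:,:2]
print('blade',len(W),cv2.minAreaRect((W*1000).astype(np.float32)),W.mean(0))
E
```

```text
board front [0.684 0.382 0.187] [0.628 0.058 0.187] 0.329 -1.743 [0.656 0.22  0.187]
board right [0.628 0.058 0.187] [0.925 0.016 0.187] 0.301 -0.141 [0.777 0.037 0.187]
panel [0.602 0.393 0.174] [0.546 0.079 0.174] 0.319 -1.746 [0.574 0.236 0.174]
handle [0.527 0.297 0.148] [0.513 0.196 0.148] 0.102 -1.716 [0.52  0.246 0.148]
chisel [ 0.378 -0.092  0.01 ] [ 0.595 -0.162  0.01 ] 0.228 -0.31 [ 0.487 -0.127  0.01 ]
blade 734 ((525.4462890625, -138.79481506347656), (31.37137222290039, 152.7997283935547), 71.56708526611328) [ 0.53525897 -0.14156215]
```

```bash
python3 -m creep '{"translation":[[24,-32,0],[24,-32,0],[24,-32,0],[24,-32,0],[24,-32,0],[24,-32,0],[24,-32,0],[24,-32,0]],"spin":[0.03,0.03,0.03,0.03,0.03,0.03,0.03,0.023],"gripper":[0,0,0,0,0,0,0,0]}' 20 ; python3 -m creep '{"translation":[[22,-30,0],[22,-30,0],[22,-30,0],[22,-30,0],[0,0,0],[0,0,0]],"spin":[0,0,0,0,0,0],"gripper":[0,0,0,0,0,0]}'
```

```text
t: 1.85
eef_pos: [0.4555, 0.3644, 0.2269]
ee_rot: [-3.141, -0.0, -0.165]
force: [0.6, 0.2, -0.4]
width: 0.0292
gripper_force: 0.0
t: 2.45
eef_pos: [0.5431, 0.2449, 0.2265]
ee_rot: [-3.142, 0.0, -0.169]
force: [0.3, 0.1, 1.1]
width: 0.0009
gripper_force: 0.0
```

```bash
python3 -m creep '{"translation":[[0,0,-18],[0,0,-18],[0,0,-18],[0,0,-18],[0,0,-18],[0,0,0]],"spin":[0,0,0,0,0,0],"gripper":[0,0,0,0,0,0]}'; python3 - <<'E'
from h import *
import cv2
for c in('top','scene'):
    f=cams.grab_frame(c);print(c,[(np.round(d['centre'],3),round(d['confidence'],2)) for d in nets.pinpoint(c,'handle')])
    u,v=proj(f,[.543,.245,.148]).astype(int);i=f['img'][max(v-70,0):v+70,max(u-90,0):u+90]
    globals()[c]=cv2.resize(i,(400,300))
cv2.imwrite('pics/hook.png',cv2.cvtColor(np.hstack([top,scene]),cv2.COLOR_RGB2BGR))
E
```

```text
t: 3.05
eef_pos: [0.5408, 0.2458, 0.1342]
ee_rot: [3.139, 0.003, -0.166]
force: [0.4, -0.2, -1.8]
width: 0.0005
gripper_force: 0.0
top []
scene [(array([0.522, 0.249, 0.149]), 0.72), (array([ 0.482, -0.123, -0.001]), 0.35)]
```

View pics/hook.png

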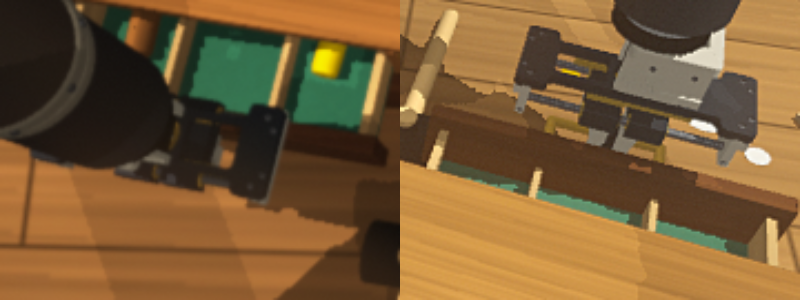

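The fingers are down between the bar (about (610,135) in the mosaic) and the panel. Pull next.

```bash
python3 -m creep '{"translation":[[-6,1,0],[-12,2,0],[-12,2,0],[-12,2,0],[-12,2,0],[-12,2,0],[-12,2,0],[-8,1.3,0]],"spin":[0,0,0,0,0,0,0,0],"gripper":[0,0,0,0,0,0,0,0]}';  python3 -m creep '{"translation":[[-5,0.8,0],[-4,0.7,0],[-4,0.7,0],[0,0,0]],"spin":[0,0,0,0],"gripper":[0,0,0,0]}'; python3 - <<'E'
from h import *
for c in('top','scene'):
    f=cams.grab_frame(c)
    for l in('handle','lane','lintel'):print(c,l,[(np.round(d['centre'],3),round(d['confidence'],2)) for d in nets.pinpoint(c,l)])
E
```

```text
t: 4.05
eef_pos: [0.4553, 0.2601, 0.1365]
ee_rot: [3.141, 0.0, -0.167]
force: [3.5, -1.9, 0.0]
width: -0.0
gripper_force: 1.6
t: 4.45
eef_pos: [0.4484, 0.2615, 0.1368]
ee_rot: [3.141, -0.008, -0.165]
force: [30.8, -9.2, -16.2]
width: 0.0005
gripper_force: 16.0
top handle [(array([0.43 , 0.265, 0.148]), 0.63)]
top lane [(array([0.5  , 0.251, 0.119]), 0.93)]
top lintel [(array([0.662, 0.232, 0.17 ]), 0.8)]
scene handle [(array([0.433, 0.264, 0.148]), 0.61)]
scene lane [(array([0.498, 0.251, 0.119]), 0.96)]
scene lintel [(array([0.655, 0.228, 0.169]), 0.78)]
```

```bash
python3 -m creep '{"translation":[[8,-1.3,0],[5,-1,0],[0,0,20],[0,0,30],[0,0,30],[0,0,30],[0,-10,0],[0,-20,0]],"spin":[0,0,0,0,0,0,-0.03,-0.03],"gripper":[0,0,0,0,0.5,0.6,0.6,0.6]}'; python3 - <<'E'
from h import *
import cv2
f=cams.grab_frame('top')
print('lane',[np.round(d['centre'],3) for d in nets.pinpoint('top','lane')])
i=f['img'];x0,y0=285,180;g=i[y0:300,x0:345].astype(int)
bg=cv2.medianBlur(i,31)[y0:300,x0:345].astype(int)
m=(g.sum(2)-bg.sum(2)>60).astype(np.uint8)
n,l,s,c=cv2.connectedComponentsWithStats(m)
j=1+np.argmax(s[1:,4]);ys,xs=np.where(l==j);print(s[j])
W=np.array([ray(f,x+x0,y+y0,.01) for x,y in zip(xs,ys)])[:,:2]
m0=W.mean(0);u,_,vt=np.linalg.svd(W-m0);d=vt[0]*np.sign(vt[0][0]);t=(W-m0)@d
print(m0,np.arctan2(d[1],d[0]),m0+d*t.min(),m0+d*t.max(),cv2.minAreaRect((W*1000).astype(np.float32)))
# width-wise centroids along axis
for a in np.arange(t.min(),t.max(),.02):
    q=W[(t>=a)&(t<a+.02)];print(q.mean(0).round(4),len(q))
E
```

```text
t: 5.65
eef_pos: [0.4567, 0.2305, 0.2468]
ee_rot: [-3.14, -0.0, -0.227]
force: [-0.1, -1.3, -0.6]
width: 0.0271
gripper_force: 0.0
lane [array([0.497, 0.252, 0.119])]
[ 20  10  31  79 780]
[ 0.53075285 -0.13974499] -0.3214455353488749 [ 0.42367597 -0.10408898] [ 0.59873398 -0.16238233] ((511.3551025390625, -132.99444580078125), (30.696622848510742, 184.54945373535156), 71.22106170654297)
[ 0.4328 -0.1127] 21
[ 0.4532 -0.1139] 50
[ 0.4712 -0.1181] 53
[ 0.4915 -0.1263] 49
[ 0.5092 -0.132 ] 117
[ 0.528  -0.1388] 119
[ 0.5471 -0.1452] 116
[ 0.5661 -0.1517] 115
[ 0.585  -0.1579] 114
[ 0.5964 -0.1627] 26
```

```bash
python3 -m creep '{"translation":[[-6,-41,0],[-6,-41,0],[-6,-41,0],[-6,-41,0],[-5,-41,0],[-5,-41,0],[-5,-41,0],[-5.2,-41,0]],"spin":[-0.013,-0.013,-0.013,-0.013,-0.013,-0.013,-0.013,-0.012],"gripper":[0.6,0.6,0.6,0.6,0.6,0.6,0.6,0.6]}'; python3 -m creep '{"translation":[[0,0,-30],[0,0,-40],[0,0,-40],[0,0,-40],[0,0,-30],[0,0,-20],[0,0,0],[0,0,0]],"spin":[0,0,0,0,0,0,0,0],"gripper":[0.6,0.6,0.6,0.6,0.6,0.6,0.6,0.6]}'; python3 - <<'E'
from h import *
import cv2
for c in('top','scene'):
    f=cams.grab_frame(c);print(c,[(np.round(d['centre'],3),round(d['confidence'],2)) for d in nets.pinpoint(c,'chisel_grip')])
    u,v=proj(f,[.43,-.1,.02]).astype(int);i=f['img'][max(v-70,0):v+70,max(u-90,0):u+90]
    globals()[c]=cv2.resize(i,(400,300))
cv2.imwrite('pics/grip.png',cv2.cvtColor(np.hstack([top,scene]),cv2.COLOR_RGB2BGR))
E
```

```text
t: 6.55
eef_pos: [0.4111, -0.0998, 0.2459]
ee_rot: [3.141, 0.001, -0.331]
force: [0.6, 0.5, -0.6]
width: 0.0527
gripper_force: 0.0
t: 7.35
eef_pos: [0.412, -0.0984, 0.0464]
ee_rot: [3.141, 0.001, -0.33]
force: [1.2, 0.9, 1.2]
width: 0.0528
gripper_force: 0.0
top [(array([ 0.823, -0.094,  0.014]), 0.76), (array([ 0.391, -0.299,  0.012]), 0.62)]
scene [(array([ 0.827, -0.096,  0.016]), 0.8), (array([ 0.395, -0.301,  0.008]), 0.66)]
```

View pics/grip.png

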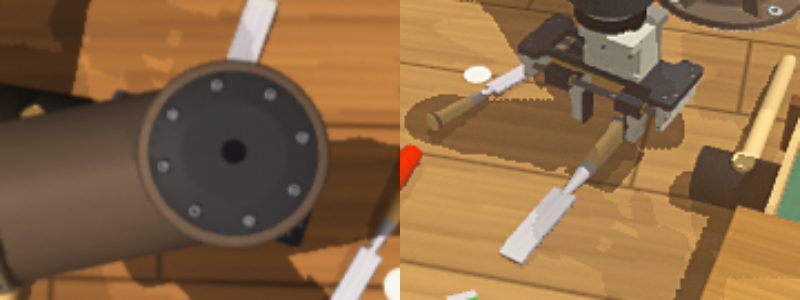

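The fingers straddle the handle around (605,140), with blade to lower left. Descend and grip lightly.

```bash
python3 -m creep '{"translation":[[0,0,-20],[0,0,-15],[0,0,-5],[0,0,0],[0,0,0],[0,0,0],[0,0,0],[0,0,0]],"spin":[0,0,0,0,0,0,0,0],"gripper":[0.6,0.6,0.6,0.6,0.2,0.2,0.2,0.2]}' 6; python3 -m creep '{"translation":[[0,0,0],[0,0,0],[0,0,5],[0,0,10],[0,0,10],[0,0,10],[0,0,0]],"spin":[0,0,0,0,0,0,0],"gripper":[0.15,0.15,0.15,0.15,0.15,0.15,0.15]}'
```

```text
t: 8.35
eef_pos: [0.4128, -0.098, 0.0069]
ee_rot: [-3.141, -0.001, -0.33]
force: [0.2, 0.9, -0.3]
width: 0.0262
gripper_force: 0.7
t: 9.05
eef_pos: [0.4132, -0.0979, 0.0431]
ee_rot: [-3.14, -0.002, -0.33]
force: [0.0, -0.1, -1.7]
width: 0.0226
gripper_force: 6.0
```

```bash
python3 -m creep '{"translation":[[0,0,10],[0,0,10],[0,0,10],[0,0,8],[0,0,0],[0,0,0]],"spin":[0,0,0,0,0,0],"gripper":[0.15,0.15,0.15,0.15,0.15,0.15]}'; python3 -m creep '{"translation":[[0,0,0],[0,0,0],[0,0,0],[0,0,10],[0,0,20],[0,0,0],[0,0,0],[0,0,0]],"spin":[0,0,0,0,0,0,0,0],"gripper":[0,0,0,0,0,0,0,0]}' 58;python3 - <<'E'
from h import *
import cv2
for c in('top','scene'):
    f=cams.grab_frame(c);print(c,[(np.round(d['centre'],3),round(d['confidence'],2)) for d in nets.pinpoint(c,'chisel_edge')])
    u,v=proj(f,[.5,-.13,.05]).astype(int);i=f['img'][max(v-70,0):v+70,max(u-90,0):u+90]
    globals()[c]=cv2.resize(i,(400,300))
cv2.imwrite('pics/lift.png',cv2.cvtColor(np.hstack([top,scene]),cv2.COLOR_RGB2BGR))
E
```

```text
t: 9.65
eef_pos: [0.4122, -0.098, 0.0796]
ee_rot: [-3.141, 0.0, -0.33]
force: [-0.8, 0.8, -1.7]
width: 0.0229
gripper_force: 6.0
t: 10.45
eef_pos: [0.4119, -0.0981, 0.1089]
ee_rot: [3.141, 0.001, -0.33]
force: [-0.3, -0.2, -3.4]
width: 0.0217
gripper_force: 58.0
top [(array([ 0.655, -0.204,  0.005]), 0.9), (array([ 0.577, -0.159,  0.026]), 0.75), (array([ 0.269, -0.229,  0.003]), 0.74)]
scene [(array([ 0.579, -0.154,  0.025]), 0.84), (array([ 0.657, -0.197,  0.003]), 0.76), (array([ 0.263, -0.232, -0.   ]), 0.66)]
```

View pics/lift.png

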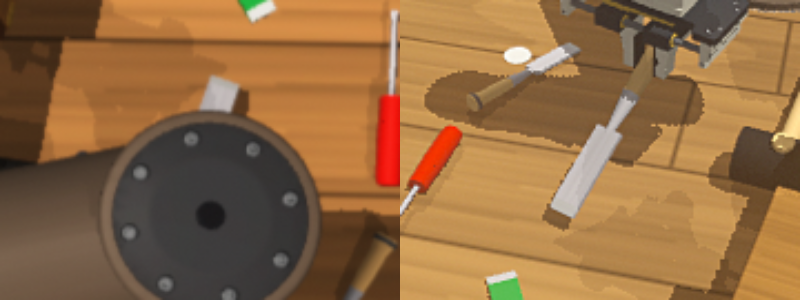

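Held at about 25° blade-down, edge at about (0.578,-0.157,0.025); bench tools undisturbed. That tilt suits slipping under the lintel. Lift and carry over.

```bash
python3 -m creep '{"translation":[[0,0,10],[0,0,25],[0,0,35],[0,0,35],[0,0,35],[0,0,25],[0,0,12],[0,0,0]],"spin":[0,0,0,0,0,0,0,0],"gripper":[0,0,0,0,0,0,0,0]}' 58; python3 -m creep '{"translation":[[1,10,0],[2,20,0],[2,30,0],[2,30,0],[2,30,0],[2,30,0],[2,30,0],[2,30,0]],"spin":[0,0.01,0.02,0.02,0.02,0.02,0.02,0.02],"gripper":[0,0,0,0,0,0,0,0]}'; python3 -m creep '{"translation":[[2,30,0],[2,30,0],[2,30,0],[2,30,0],[2,20,0],[1,10,0],[0,0,0],[0,0,0]],"spin":[0.02,0.013,0,0,0,0,0,0],"gripper":[0,0,0,0,0,0,0,0]}'; python3 - <<'E'
from h import *
for c in('top','scene'):
    f=cams.grab_frame(c)
    for l in ('chisel_edge','lane','lintel'):print(c,l,[(np.round(d['centre'],3),round(d['confidence'],2)) for d in nets.pinpoint(c,l)])
E
```

```text
t: 11.45
eef_pos: [0.4132, -0.098, 0.288]
ee_rot: [-3.14, -0.003, -0.33]
force: [-0.4, -0.8, -3.7]
width: 0.021
gripper_force: 58.0
t: 12.25
eef_pos: [0.4265, 0.1133, 0.2847]
ee_rot: [3.14, 0.002, -0.199]
force: [1.3, 0.5, -4.2]
width: 0.0213
gripper_force: 58.0
t: 13.05
eef_pos: [0.4381, 0.2613, 0.2859]
ee_rot: [3.14, 0.001, -0.167]
force: [0.0, -0.2, -3.3]
width: 0.0219
gripper_force: 58.0
top chisel_edge [(array([ 0.658, -0.201,  0.003]), 0.74), (array([ 0.269, -0.229,  0.003]), 0.66), (array([0.611, 0.231, 0.205]), 0.56)]
top lane [(array([0.498, 0.254, 0.119]), 0.84), (array([0.453, 0.065, 0.   ]), 0.16)]
top lintel [(array([0.66, 0.23, 0.17]), 0.91)]
scene chisel_edge [(array([0.611, 0.231, 0.205]), 0.96), (array([ 0.66 , -0.197,  0.002]), 0.58), (array([ 0.565, -0.326, -0.001]), 0.44)]
scene lane [(array([0.5  , 0.252, 0.117]), 0.79)]
scene lintel [(array([0.656, 0.224, 0.17 ]), 0.86)]
```

```bash
python3 -m creep '{"translation":[[10,-1.7,0],[20,-3.3,0],[0,0,-15],[0,0,-20],[0,0,-20],[0,0,-15],[0,0,-4],[0,0,0]],"spin":[0,0,0,0,0,0,0,0],"gripper":[0,0,0,0,0,0,0,0]}'; python3 - <<'E'
from h import *
import cv2
for c in('top','scene'):
    f=cams.grab_frame(c);print(c,[(np.round(d['centre'],3),round(d['confidence'],2)) for d in nets.pinpoint(c,'chisel_edge')])
    u,v=proj(f,[.55,.24,.15]).astype(int);i=f['img'][max(v-90,0):v+90,max(u-120,0):u+120]
    globals()[c]=cv2.resize(i,(400,300))
cv2.imwrite('pics/ins.png',cv2.cvtColor(np.hstack([top,scene]),cv2.COLOR_RGB2BGR))
E
```

```text
t: 14.25
eef_pos: [0.4688, 0.2567, 0.2122]
ee_rot: [3.141, 0.0, -0.167]
force: [0.5, -0.1, -3.8]
width: 0.022
gripper_force: 58.0
top [(array([ 0.655, -0.205,  0.005]), 0.97), (array([0.642, 0.228, 0.13 ]), 0.76), (array([ 0.266, -0.228,  0.002]), 0.62)]
scene [(array([ 0.267, -0.232,  0.002]), 0.9), (array([ 0.656, -0.198,  0.003]), 0.86), (array([0.645, 0.225, 0.128]), 0.82)]
```

View pics/ins.png

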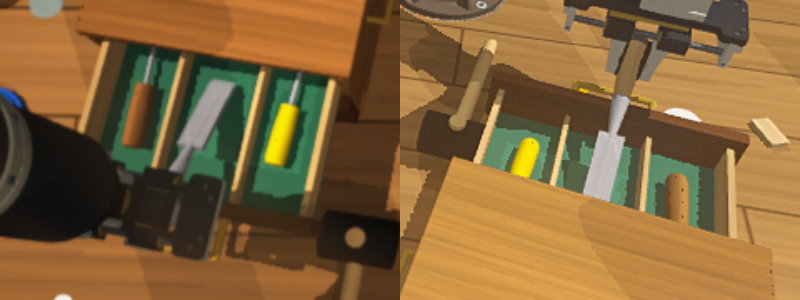

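Blade is centred in the middle lane, at (205,115) in the left half, just before the lintel. Slide in.

```bash
python3 -m creep '{"translation":[[9,-1.5,-1],[12,-2,-1],[12,-2,-1],[12,-2,0],[8.3,-1.4,0],[0,0,0]],"spin":[0,0,0,0,0,0],"gripper":[0,0,0,0,0,0]}'; python3 -m creep '{"translation":[[8,-1.3,-1],[9,-1.5,-1],[8,-1.3,-1],[0,0,0],[0,0,0]],"spin":[0,0,0,0,0],"gripper":[0,0,0,0,0]}'; python3 - <<'E'
from h import *
for c in('top','scene'):
    f=cams.grab_frame(c)
    for l in ('chisel_edge','lane','handle','chisel','chisel_grip'):print(c,l,[(np.round(d['centre'],3),round(d['confidence'],2)) for d in nets.pinpoint(c,l) if d['centre'][1]>.1])
E
```

```text
t: 15.05
eef_pos: [0.5231, 0.2476, 0.2091]
ee_rot: [3.141, 0.0, -0.168]
force: [-0.1, 0.0, -4.0]
width: 0.0218
gripper_force: 58.0
t: 15.55
eef_pos: [0.5468, 0.2438, 0.2062]
ee_rot: [3.141, 0.001, -0.167]
force: [-0.2, -0.6, -3.8]
width: 0.0214
gripper_force: 58.0
top chisel_edge []
top lane [(array([0.501, 0.253, 0.119]), 0.96)]
top handle [(array([0.432, 0.264, 0.146]), 0.88)]
top chisel [(array([0.614, 0.234, 0.169]), 0.7)]
top chisel_grip []
scene chisel_edge []
scene lane [(array([0.501, 0.249, 0.119]), 0.85)]
scene handle [(array([0.434, 0.259, 0.15 ]), 0.95)]
scene chisel [(array([0.607, 0.233, 0.169]), 0.62), (array([0.433, 0.26 , 0.149]), 0.39)]
scene chisel_grip [(array([0.544, 0.244, 0.216]), 0.68)]
```

```bash
python3 -m creep '{"translation":[[0,0,0],[0,0,-4],[0,0,-6],[0,0,-6],[0,0,-6],[0,0,0]],"spin":[0,0,0,0,0,0],"gripper":[0,0,0,0,0,0]}' 12; python3 -m creep '{"translation":[[0,0,-6],[0,0,-6],[0,0,-6],[0,0,-6],[0,0,-6],[0,0,0]],"spin":[0,0,0,0,0,0],"gripper":[0,0,0,0,0,0]}' 8
```

```text
t: 16.75
eef_pos: [0.5466, 0.2437, 0.1834]
ee_rot: [3.141, 0.001, -0.167]
force: [0.5, 0.4, -0.8]
width: 0.0225
gripper_force: 12.0
t: 17.35
eef_pos: [0.5481, 0.2439, 0.1557]
ee_rot: [-3.141, -0.003, -0.166]
force: [0.9, -2.1, 5.9]
width: 0.0225
gripper_force: 8.0
```

```bash
python3 -m creep '{"translation":[[0,0,0],[0,0,0]],"spin":[0,0],"gripper":[0,0]}'; python3 - <<'E'
from h import *
import cv2
for c in('top','scene'):
    f=cams.grab_frame(c)
    for l in ('lane','handle','chisel','chisel_grip'):print(c,l,[(np.round(d['centre'],3),round(d['confidence'],2)) for d in nets.pinpoint(c,l) if d['centre'][1]>.1])
    u,v=proj(f,[.55,.24,.15]).astype(int);i=f['img'][max(v-75,0):v+75,max(u-100,0):u+100]
    globals()[c]=cv2.resize(i,(400,300),interpolation=cv2.INTER_CUBIC)
cv2.imwrite('pics/low.png',cv2.cvtColor(np.hstack([top,scene]),cv2.COLOR_RGB2BGR))
E
```

```text
t: 17.55
eef_pos: [0.548, 0.244, 0.1558]
ee_rot: [-3.141, -0.002, -0.166]
force: [-0.2, -2.5, 6.1]
width: 0.0225
gripper_force: 8.0
top lane [(array([0.512, 0.248, 0.119]), 0.83)]
top handle [(array([0.444, 0.263, 0.146]), 0.79)]
top chisel [(array([0.622, 0.233, 0.148]), 0.83)]
top chisel_grip []
scene lane [(array([0.514, 0.247, 0.118]), 0.76)]
scene handle []
scene chisel [(array([0.547, 0.244, 0.179]), 0.31)]
scene chisel_grip [(array([0.549, 0.247, 0.177]), 0.69)]
```

View pics/low.png

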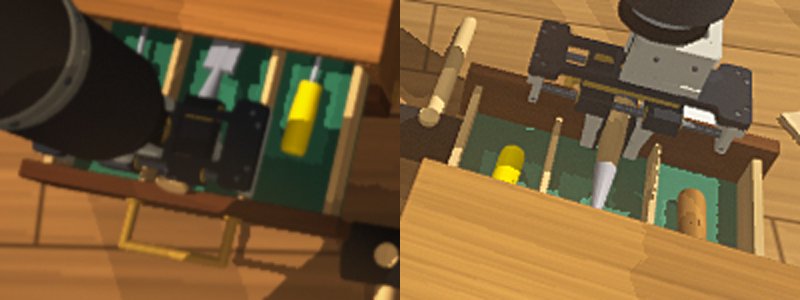

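The edge dragged the free-running drawer in by about 14 mm, so the butt rests lightly on the panel (about (170,183)) at 6 N. I'll raise, drag the drawer back out with the edge on its floor, then lower along an arc that keeps the edge still.

```bash
python3 -m creep '{"translation":[[0,0,6],[0,0,8],[0,0,8],[0,0,4],[0,0,0],[0,0,0],[0,0,0]],"spin":[0,0,0,0,0,0,0],"gripper":[0,0,0,0,0,0,0]}' 8; python3 -m creep '{"translation":[[0,0,0],[0,0,0],[-1,0.2,-1],[-4,0.7,-1],[-5,0.8,0],[-5,0.8,0],[0,0,0],[0,0,0]],"spin":[0,0,0,0,0,0,0,0],"gripper":[0,0,0,0,0,0,0,0]}' 40; python3 - <<'E'
from h import *
for c in('top','scene'):
    f=cams.grab_frame(c)
    for l in ('lane','handle','chisel','chisel_grip'):print(c,l,[(np.round(d['centre'],3),round(d['confidence'],2)) for d in nets.pinpoint(c,l) if d['centre'][1]>.1])
E
```

```text
t: 18.75
eef_pos: [0.5465, 0.2439, 0.1802]
ee_rot: [3.141, 0.001, -0.167]
force: [-0.1, 0.6, -2.1]
width: 0.023
gripper_force: 8.0
t: 19.55
eef_pos: [0.5315, 0.2465, 0.1788]
ee_rot: [-3.141, 0.0, -0.166]
force: [0.1, -0.0, -1.6]
width: 0.022
gripper_force: 40.0
top lane [(array([0.501, 0.252, 0.12 ]), 0.9), (array([0.603, 0.235, 0.161]), 0.16)]
top handle [(array([0.432, 0.263, 0.147]), 0.65)]
top chisel [(array([0.598, 0.238, 0.162]), 0.76)]
top chisel_grip []
scene lane [(array([0.498, 0.248, 0.121]), 0.56)]
scene handle [(array([0.436, 0.263, 0.144]), 0.71)]
scene chisel [(array([0.594, 0.236, 0.157]), 0.61)]
scene chisel_grip [(array([0.532, 0.246, 0.2  ]), 0.58)]
```

```bash
python3 -m creep '{"translation":[[0,0,0],[0,0,3],[0,0,3],[6,-1,0],[9,-1.5,0],[9,-1.5,0],[8.5,-1.4,0],[0,0,0]],"spin":[0,0,0,0,0,0,0,0],"gripper":[0,0,0,0,0,0,0,0]}' 58; python3 - <<'E'
from h import *
for c in('top','scene'):
    f=cams.grab_frame(c)
    for l in ('lane','handle','chisel','chisel_grip'):print(c,l,[(np.round(d['centre'],3),round(d['confidence'],2)) for d in nets.pinpoint(c,l) if d['centre'][1]>.1])
E
```

```text
t: 20.85
eef_pos: [0.5656, 0.2407, 0.184]
ee_rot: [3.141, 0.0, -0.168]
force: [0.4, 0.9, -3.1]
width: 0.0216
gripper_force: 58.0
top lane [(array([0.501, 0.252, 0.12 ]), 0.9)]
top handle [(array([0.432, 0.262, 0.148]), 0.63)]
top chisel [(array([0.636, 0.231, 0.163]), 0.83)]
top chisel_grip []
scene lane [(array([0.5  , 0.251, 0.119]), 0.67)]
scene handle []
scene chisel [(array([0.626, 0.228, 0.163]), 0.88)]
scene chisel_grip []
```

```bash
python3 -m creep '{"translation":[[-1,0.2,-3],[-1,0.2,-3],[0,0,0],[-2.7,0.4,-6],[-2.7,0.4,-6],[-2.3,0.4,-6],[-2.3,0.4,-6],[0,0,0]],"spin":[0,0,0,0,0,0,0,0],"gripper":[0,0,0,0,0,0,0,0]}' 10; python3 - <<'E'
from h import *
for c in('top','scene'):
    f=cams.grab_frame(c)
    for l in ('lane','handle','chisel','chisel_grip'):print(c,l,[(np.round(d['centre'],3),round(d['confidence'],2)) for d in nets.pinpoint(c,l) if d['centre'][1]>.1])
E
```

```text
t: 22.15
eef_pos: [0.5515, 0.2428, 0.1533]
ee_rot: [3.14, 0.001, -0.167]
force: [-0.7, 1.1, -1.0]
width: 0.0226
gripper_force: 10.0
top lane [(array([0.5  , 0.252, 0.121]), 0.8)]
top handle [(array([0.43 , 0.265, 0.149]), 0.57)]
top chisel [(array([0.628, 0.234, 0.146]), 0.61)]
top chisel_grip []
scene lane [(array([0.499, 0.253, 0.123]), 0.75)]
scene handle []
scene chisel [(array([0.62 , 0.233, 0.144]), 0.77)]
scene chisel_grip [(array([0.552, 0.244, 0.177]), 0.76)]
```

```bash
python3 -m creep '{"translation":[[-1.5,0.2,-6],[-1.3,0.2,-6],[-1.1,0.2,-6],[-1,0.2,-6],[-0.7,0.1,-5],[0,0,0]],"spin":[0,0,0,0,0,0],"gripper":[0,0,0,0,0,0]}' 8; python3 - <<'E'
from h import *
import cv2
for c in('top','scene'):
    f=cams.grab_frame(c)
    for l in ('lane','handle','chisel','chisel_grip'):print(c,l,[(np.round(d['centre'],3),round(d['confidence'],2)) for d in nets.pinpoint(c,l) if d['centre'][1]>.1])
    u,v=proj(f,[.55,.24,.15]).astype(int);i=f['img'][max(v-75,0):v+75,max(u-100,0):u+100]
    globals()[c]=cv2.resize(i,(400,300),interpolation=cv2.INTER_CUBIC)
cv2.imwrite('pics/low2.png',cv2.cvtColor(np.hstack([top,scene]),cv2.COLOR_RGB2BGR))
E
```

```text
t: 23.25
eef_pos: [0.5463, 0.2437, 0.1246]
ee_rot: [3.141, 0.001, -0.167]
force: [-0.8, -0.1, -1.5]
width: 0.0225
gripper_force: 8.0
top lane [(array([0.5  , 0.254, 0.119]), 0.71), (array([0.626, 0.231, 0.126]), 0.39)]
top handle []
top chisel [(array([0.627, 0.233, 0.129]), 0.7)]
top chisel_grip []
scene lane [(array([0.501, 0.251, 0.12 ]), 0.75)]
scene handle []
scene chisel [(array([0.618, 0.232, 0.128]), 0.66)]
scene chisel_grip [(array([0.547, 0.246, 0.149]), 0.62)]
```

View pics/low2.png

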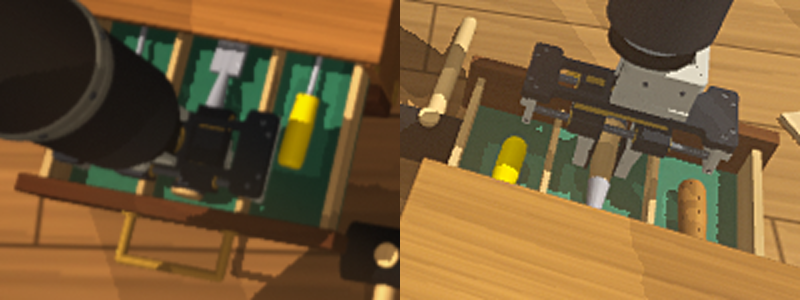

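The butt is now inside the front panel (about (185,190)). Release.

```bash
python3 -m creep '{"translation":[[0,0,-2],[0,0,0],[0,0,0],[0,0,0],[0,0,0],[0,0,0],[0,0,0]],"spin":[0,0,0,0,0,0,0],"gripper":[0.28,0.3,0.38,0.42,0.42,0.42,0.42]}'; python3 -m creep '{"translation":[[0,0,10],[0,0,20],[0,0,30],[0,0,40],[0,0,30],[-35,6,0],[-45,8,0],[-45,8,0]],"spin":[0,0,0,0,0,0,0,0],"gripper":[0.42,0.42,0.42,0.42,0.42,0.42,0.3,0]}';  python3 - <<'E'
from h import *
import cv2
for c in('top','scene'):
    f=cams.grab_frame(c)
    for l in ('lane','handle','chisel','chisel_grip'):print(c,l,[(np.round(d['centre'],3),round(d['confidence'],2)) for d in nets.pinpoint(c,l) if d['centre'][1]>.1])
    u,v=proj(f,[.55,.24,.15]).astype(int);i=f['img'][max(v-75,0):v+75,max(u-100,0):u+100]
    globals()[c]=cv2.resize(i,(400,300),interpolation=cv2.INTER_CUBIC)
cv2.imwrite('pics/rel.png',cv2.cvtColor(np.hstack([top,scene]),cv2.COLOR_RGB2BGR))
E
```

```text
t: 24.45
eef_pos: [0.5468, 0.244, 0.1236]
ee_rot: [-3.142, -0.0, -0.167]
force: [-1.1, 0.2, 0.0]
width: 0.0367
gripper_force: 0.0
t: 25.25
eef_pos: [0.4207, 0.2658, 0.2542]
ee_rot: [-3.141, -0.0, -0.168]
force: [0.1, 1.3, 0.3]
width: 0.026
gripper_force: 0.0
top lane [(array([0.5  , 0.251, 0.12 ]), 0.59)]
top handle [(array([0.432, 0.264, 0.148]), 0.64)]
top chisel [(array([0.624, 0.233, 0.12 ]), 0.68)]
top chisel_grip [(array([0.543, 0.248, 0.135]), 0.93), (array([0.656, 0.224, 0.   ]), 0.25)]
scene lane [(array([0.501, 0.25 , 0.117]), 0.93)]
scene handle [(array([0.437, 0.262, 0.151]), 0.72), (array([0.615, 0.232, 0.117]), 0.19)]
scene chisel [(array([0.616, 0.231, 0.117]), 0.95)]
scene chisel_grip [(array([0.544, 0.244, 0.13 ]), 0.86)]
```

View pics/rel.png

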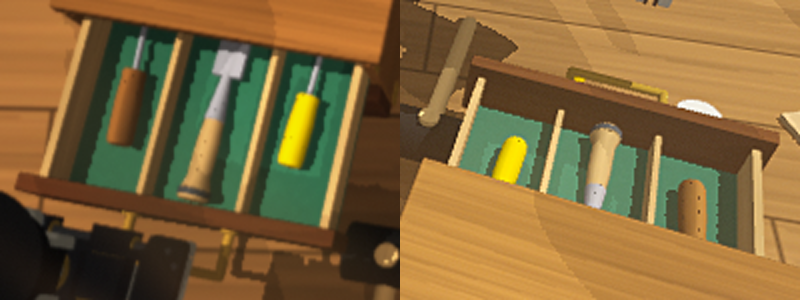

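The chisel lies flat in the middle lane, butt at about (193,190) just inside the panel; the drawer is at its stop. Push the bar to close.

```bash
python3 -m creep '{"translation":[[-18,3,0],[0,0,-20],[0,0,-30],[0,0,-30],[0,0,-25],[0,0,-7],[0,0,0]],"spin":[0,0,0,0,0,0,0],"gripper":[0,0,0,0,0,0,0]}' 20; python3 -m creep '{"translation":[[5,-0.8,0],[8,-1.3,0],[8,-1.3,0],[10,-1.7,0],[12,-2,0],[12,-2,0],[12,-2,0],[12,-2,0]],"spin":[0,0,0,0,0,0,0,0],"gripper":[0,0,0,0,0,0,0,0]}'; python3 -m creep '{"translation":[[12,-2,0],[12,-2,0],[12,-2,0],[12,-2,0],[12,-2,0],[12,-2,0],[10,-1.7,0],[8,-1.3,0]],"spin":[0,0,0,0,0,0,0,0],"gripper":[0,0,0,0,0,0,0,0]}'
```

```text
t: 26.45
eef_pos: [0.4038, 0.2683, 0.1408]
ee_rot: [3.139, 0.001, -0.167]
force: [-0.8, -0.1, 0.3]
width: 0.0006
gripper_force: 0.0
t: 27.25
eef_pos: [0.4839, 0.2555, 0.1414]
ee_rot: [3.141, 0.0, -0.167]
force: [-1.1, 1.2, 0.9]
width: 0.0003
gripper_force: 0.7
t: 28.05
eef_pos: [0.5737, 0.2405, 0.1415]
ee_rot: [3.141, 0.0, -0.167]
force: [-1.0, 0.6, 0.1]
width: 0.0005
gripper_force: 0.3
```

```bash
python3 -m creep '{"translation":[[5,-0.8,0],[3,-0.5,0],[2,-0.3,0],[0,0,0]],"spin":[0,0,0,0],"gripper":[0,0,0,0]}';python3 -m creep '{"translation":[[2,-0.3,0],[2,-0.3,0],[0,0,0]],"spin":[0,0,0],"gripper":[0,0,0]}'
```

```text
t: 28.45
eef_pos: [0.5802, 0.2394, 0.1414]
ee_rot: [3.141, 0.004, -0.167]
force: [-11.7, 2.9, 5.8]
width: 0.0005
gripper_force: 5.8
t: 28.75
eef_pos: [0.5805, 0.2393, 0.1413]
ee_rot: [3.14, 0.009, -0.167]
force: [-28.8, 8.1, 15.8]
width: 0.0007
gripper_force: 14.7
```

```bash
python3 -m creep '{"translation":[[-6,1,0],[-12,2,0],[-25,4,0],[-25,4,0],[-15,2.5,0],[0,0,40],[0,0,40],[0,0,0]],"spin":[0,0,0,0,0,0,0,0],"gripper":[0,0,0,0,0,0,0,0]}'; python3 - <<'E'
from h import *
import cv2
for c in('top','scene'):
    f=cams.grab_frame(c)
    for l in ('handle','lintel','mallet','screwdriver','chisel'):print(c,l,[(np.round(d['centre'],3),round(d['confidence'],2)) for d in nets.pinpoint(c,l)])
    globals()[c]=cv2.resize(f['img'],(400,300))
cv2.imwrite('pics/end.png',cv2.cvtColor(np.hstack([top,scene]),cv2.COLOR_RGB2BGR))
print(get_state()['t'],get_state()['force'])
E
```

```text
t: 29.55
eef_pos: [0.5063, 0.254, 0.2278]
ee_rot: [-3.135, -0.008, -0.165]
force: [0.5, 0.7, 0.0]
width: 0.0004
gripper_force: 0.0
top handle [(array([0.596, 0.242, 0.148]), 0.78)]
top lintel [(array([0.664, 0.23 , 0.172]), 0.71)]
top mallet [(array([ 0.456,  0.062, -0.001]), 0.76)]
top screwdriver [(array([ 0.569, -0.327, -0.004]), 0.67)]
top chisel [(array([ 0.345, -0.272, -0.   ]), 0.86), (array([ 0.763, -0.135,  0.001]), 0.78)]
scene handle [(array([0.596, 0.233, 0.148]), 0.65)]
scene lintel [(array([0.655, 0.226, 0.172]), 0.8)]
scene mallet [(array([ 0.452,  0.066, -0.002]), 0.87)]
scene screwdriver [(array([ 0.566, -0.326, -0.002]), 0.77)]
scene chisel [(array([ 0.762, -0.137,  0.002]), 0.97), (array([ 0.346, -0.271,  0.002]), 0.66)]
30.15 [-0.38660044 -0.16085114 -0.35519336]
```

View pics/end.png

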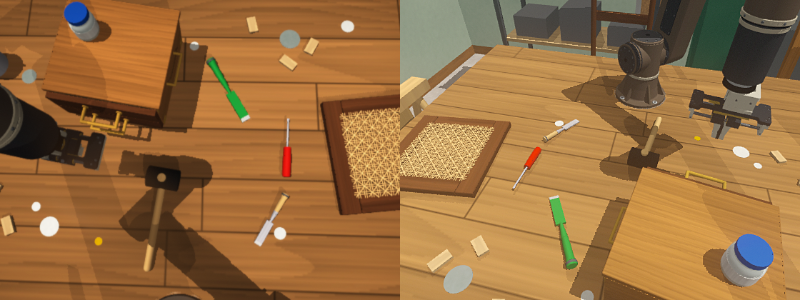

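The drawer is shut, with its bar at about (103,120) hard by the face. The mallet and screwdriver are where they were.

```bash
python3 -c "
from station import arm;print(arm.job_done())"
```

```text
the job is handed in; nothing more can be done
None
```

The chisel was laid flat in the drawer's middle lane with its edge to the back, the drawer was pushed shut to its stop, and the job is handed in; I never checked the bevel directly, and the result was not reported.

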